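Turn the slide warmer up four clicks

ROBOT

A 7-joint arm with a two-finger parallel gripper is mounted at the origin on a cart in front of the work surface, level with it; the furniture and walls round the work are solid. World frame = base frame: x ahead of the robot, y to its left, z up, the work surface at z = 0. Lengths are in mm, angles in rad, forces in N, time in s.
With the tool pointing down it reaches from about 400 to 875 mm from the base axis. Payload 4.4 kg.
Tool frame: the origin (TCP) lies on the centre line of the jaws, within the pads' length; the fingertips stand 11 mm ahead of it and the grasp point (between the pads) lies 8 mm behind it (ctrl.tips_ahead is the distance from the TCP to the fingertips, in mm); z points along the fingers, y is the line along which they close (so a half turn about z gives the same grasp; the last joint's range is limited). The gripper opens to 85 mm and grips with 20 to 120 N. Pads are 22 mm wide; open, the fingers measure 114 mm over their backs; the gripper's body (76 mm by 85 mm) begins 54 mm behind the grasp point. The pads swing forward as they close: fully open they stand 13 mm farther back than shut.
Start: joints at [1.169, 0.628, 0.038, 1.517, -0.027, 0.996, -0.02], TCP at [214.22, -613.7, 212.613] pointing down, gripper open.
Joint ranges: [-3.06, 3.06], [-0.37, 2.12], [-1.25, 1.32], [0.18, 2.47], [-1.1, 4.24], [0.23, 1.98], [-2.94, 2.94]. Speed limits (rad/s): [2.57, 2.57, 3.14, 3.14, 3.14, 3.14, 3.14].

INTERFACE

Orientations are given as [roll, pitch, yaw] about the fixed x, y, z axes, in that order (R = Rz(yaw) Ry(pitch) Rx(roll)).
In Python, from cell import ctrl, eyes, job gives the robot as it stands. The module is installed in compiled form; this text tells all that it offers.
- The arm moves only by the tool carry_out, never from a script. Its argument "moves" is a list of rows, each an object of numbers: "tx", "ty", "tz": the shift along the tool's x, y, z as a fraction of full scale; "twist": the turn about the tool's z as a fraction of full scale; "fingers": the opening, from 0 (shut) to 1 (fully open). In form: [{"tx": .., "ty": .., "tz": .., "twist": .., "fingers": ..}, ...]. A call has 1 to 12 rows; each row shifts and turns the commanded pose from where the row before left it, along the tool's axes as they then stand; what a row does not reach is not made up. Full scale, the value 1, is 0.3 m for a shift and pi rad for a turn. A row lasts 1/8 s, in which the tool goes at most 62.5 mm and 10.7 degrees, less where a joint would pass 70% of its speed; a pose out of reach is approached as far as the arm can. A call with a number of a shift or a turn outside -1 to 1 is refused whole. A call with a gripper value outside its range is refused whole. The fingers move at their own pace and stop on an object; the grip force is fixed at half the most. Time passes only in rows, so rows that do not move let the fingers close. It gives the time, the measured TCP pose, the force, the opening and the grip force at its end, in the units of the state.
- ctrl.read_state(): the state, without advancing time (a new reading comes with each control period).
- eyes.get_image(name): name is "side" or "top" or "wrist"; returns a dict with "color" (400x640x3 uint8, blue, green, red), "fovy" (degrees; the focal length in pixels is half the picture's height over the tangent of half this angle, whatever the lens; pixels are square), "cx", "cy" (the principal point, pixels), "world_from_camera" (4x4, takes a point from camera to world coordinates). Camera axes: x right, y up, looking along -z (the intrinsics and any distortion apply to the point x, -y, -z); pixel columns grow to the right and rows downward; lengths in mm; the calibration is good to about 2 mm. A picture is of the moment at which its call begins. There is no depth.
- job.finish_job(): hands the job in; it is judged then, once.
The state is a dict: "clock": time; "qpos": joint angles; "qd": joint speeds; "tau": joint torques, N m; "eef_pos": TCP position; "tool_rot": TCP orientation; "force": force on the tool from outside, world axes, zero at the start; "torque": the same for the moment, N m; "width": finger opening in mm; "gripper_force": force on a finger pad.
Only numpy, scipy, OpenCV 4.12 (cv2) and the standard library are available. Lean on these libraries where they do the work, as an engineer would, in place of code of your own. Each camera call takes 0.05 s, during which the arm holds its last target. There are 200 camera calls.

TASK

Turn the slide warmer up by exactly four clicks: push the fin of its click-stop dial clockwise (seen from above) with a fingertip, gently and without pinching it or going past the fourth click, and let it rest there in its click-stop. Then press the round key beside the dial all the way down to confirm, and let go of it. Leave the dish, the bottles and the other things where they stand.

Things in the scene. Friction and masses are not known exactly. Their poses are not given: they have to be found in the camera images.
- warmer: slide warmer fixed to the worktop: white box 240 (x) x 260 (y) x 55 mm high; origin at the centre of its underside, x to its back, y to its left. The front half of its top is a flat grey control strip, dial on the right, key on the left; the back half has a metal plate 4 mm thick (edge rails 7 mm) with glass slides fixed on it, and a loose dish and bottle.
- dial (a joint): angle of the dial, rad, growing clockwise seen from above. 8 click-stops 22.5 degrees (0.3927 rad) apart, at 0, 0.393 ... 2.749, marked by white dots; firm ends just past the first and last; starts in one of the first four. Turning takes up to about 6 N on the fin near the rim; past half-way between two stops it snaps on by itself to the next, short of half-way it springs back.
- dial_axis (a point): centre of the dial, on its axis, on top of its flat disc. The disc is bare metal, 90 mm in diameter, 10 mm thick, its top 66 mm above the worktop. From the top of the disc rises a round hub 26 mm across and 16 mm high, and the fin.
- fin (a point): point that turns with the dial, 40 mm from the axis, mid-thickness and half-way up the fin. The fin is one upright black radial wall on the disc, from the hub out to 45 mm from the axis, 12 mm thick, 24 mm high (top 90 mm above the worktop). The line from the axis to this point is the way it points.
- set_key (a joint): travel of the round key in m: 0 up, 0.006 fully down; it springs back up when let go. Fully down takes 5 N.
- set_key_top (a point): centre of the top of the round key (26 mm in diameter, pale, its top 10 mm above a grey collar 42 mm across and 77 mm above the worktop) on the left of the control strip; it is pressed straight down.
- dish_a: round petri dish, 61 x 61 x 15 mm, loose on the warmer's metal plate; origin at the centre of its underside; leave it alone
- oil_bottle: small dropper bottle, 29 x 30 x 84 mm, standing loose on the warmer's metal plate; origin at the centre of its underside; leave it alone
- slide_case: flat slide case, 175 x 69 x 36 mm, loose on the worktop left of the warmer; origin under its centre; leave it alone
- cover_box: small square cover-slip box, 31 x 31 x 19 mm, loose on the worktop left of the warmer; origin under its centre; leave it alone
- bottle_b: brown dropper bottle, 33 x 34 x 96 mm, standing on the worktop right of the warmer; origin under its centre; leave it alone
- notes: pad of sticky notes, 76 x 76 x 12 mm, on the worktop right of the warmer; origin under its centre; leave it alone
- counter: tally counter, 48 x 65 x 30 mm, on the worktop left of the warmer; origin under its centre; leave it alone
- tweezers: forceps, 124 x 11 x 6 mm, lying on the worktop at the far right; origin under their centre; leave them alone

How it is judged:
By the outcome, as a careful person would: the job done as asked, in the order asked, and still so for the second after the job is handed in, with the robot touching nothing.
It also fails if it takes over 51 s, if anything falls off the work surface, if the arm or the gripper's body presses on something with over 40 N, if the wrist force passes 120 N, or if a joint passes its speed limit or range.

## Working session

There is one attempt and no reset: what is moved stays moved. The work goes in short steps, Python scripts to look and compute and a tool call to move; the robot and the scene stay as the last step left them, time stands still between calls to the robot, and variables do not carry over. Pictures are saved under pics/ and viewed, at most 13 in all, crops included, and the job is handed in when it is done.

Besides the shell and the picture viewer there is one more tool, called after ">>>" as name(argument=value, ...), one argument or row to a line, values as JSON. carry_out: Moves the arm, as the interface text tells. Its arguments: {"type":"object","properties":{"moves":{"type":"array","items":{"type":"object","properties":{"tx":{"type":"number","minimum":-1,"maximum":1},"ty":{"type":"number","minimum":-1,"maximum":1},"tz":{"type":"number","minimum":-1,"maximum":1},"twist":{"type":"number","minimum":-1,"maximum":1},"fingers":{"type":"number"}}}}},"required":["moves"]}

```bash
mkdir -p pics; python3 - <<'E'
from cell import ctrl,eyes
import cv2,numpy as np
s=ctrl.read_state();print({k:np.round(v,3).tolist() for k,v in s.items()},ctrl.tips_ahead)
for n in("side","top"):
    i=eyes.get_image(n);cv2.imwrite(f"pics/{n}0.png",i["color"]);print(n,i["fovy"],i["cx"],i["cy"],np.round(i["world_from_camera"],3).tolist(),[k for k in i])
E
```

```text
{'clock': 0.0, 'qpos': [1.169, 0.629, 0.038, 1.518, -0.027, 0.996, -0.02], 'qd': [-0.001, 0.0, 0.0, -0.001, -0.0, 0.002, 0.001], 'tau': [-0.0, -56.339, 1.226, -19.345, 0.011, 0.011, -0.0], 'eef_pos': [213.981, -613.067, 211.663], 'tool_rot': [-3.14, 0.0, 0.336], 'force': [-0.133, 0.496, 0.143], 'torque': [0.042, -0.034, 0.029], 'gripper_force': 0.0, 'width': 85.545} 11.0
side 54.48252716634229 316.38439540168787 198.4967135165506 [[-0.931, 0.215, -0.294, 153.822], [-0.364, -0.499, 0.787, 888.476], [0.023, 0.84, 0.543, 713.69], [0.0, 0.0, 0.0, 1.0]] ['color', 'fovy', 'cx', 'cy', 'world_from_camera']
top 54.78243343194609 322.8957312963219 203.21796248295865 [[-0.003, 0.997, -0.079, 406.38], [-1.0, -0.003, -0.003, -39.456], [-0.003, 0.079, 0.997, 1388.225], [0.0, 0.0, 0.0, 1.0]] ['color', 'fovy', 'cx', 'cy', 'world_from_camera']
```

View pics/top0.png

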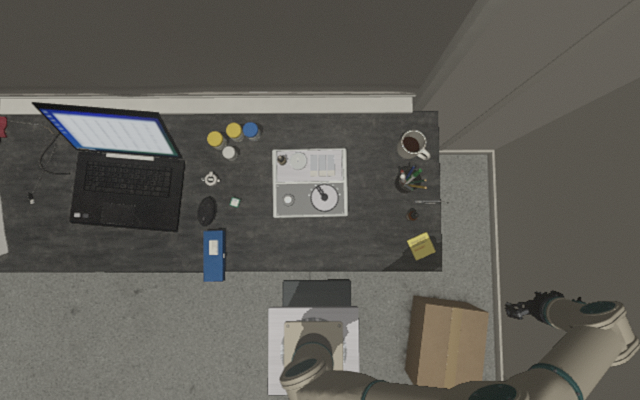

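View pics/side0.png

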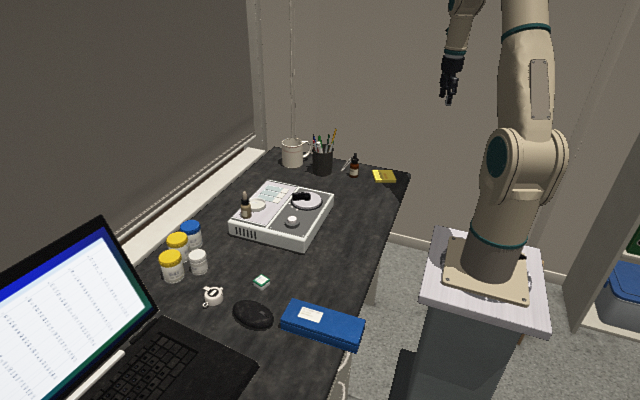

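The top view shows the warmer at about (273–347, 148–216), the dial near (325,197) and the key near (288,200). The side view shows the same dial at about (305,199) and the key at (292,221). Next I'll crop closer.

```bash
cat > h.py <<'E'
import cv2,numpy as np
from cell import ctrl,eyes
def ray(i,u,v):
    f=200/np.tan(np.radians(i["fovy"]/2));T=np.array(i["world_from_camera"])
    d=T[:3,:3]@np.array([(u-i["cx"])/f,-(v-i["cy"])/f,-1.]);return T[:3,3],d
def on(i,u,v,z):
    o,d=ray(i,u,v);return o+d*(z-o[2])/d[2]
def proj(i,p):
    f=200/np.tan(np.radians(i["fovy"]/2));T=np.array(i["world_from_camera"])
    c=T[:3,:3].T@(np.array(p)-T[:3,3]);return i["cx"]-f*c[0]/c[2],i["cy"]+f*c[1]/c[2]
E
python3 - <<'E'
from h import *
a=eyes.get_image("top");b=eyes.get_image("side")
c=a["color"][140:225,265:355];d=b["color"][175:255,225:340]
cv2.imwrite("pics/c.png",np.vstack([cv2.resize(c,(400,290),interpolation=2),cv2.resize(d,(400,290),interpolation=2)]))
cv2.imwrite("pics/c.png",np.hstack([cv2.resize(c,None,fx=4.4,fy=4.4,interpolation=2),cv2.resize(cv2.copyMakeBorder(d,0,5,0,0,0)[:,25:],None,fx=4.4,fy=4.4,interpolation=2)])) 
print(on(a,324.5,198,66),on(a,288.5,200,77),on(b,306,200,66),on(b,292,220,77))
for p in [(273,148),(347,148),(347,216),(273,216)]: print(on(a,*p,55))
E
```

```text
[528.81841177 -41.68886449  66.        ] [521.29284497  81.13551721  77.        ] [530.34015172 -29.95634409  66.        ] [520.56554004  94.76684347  77.        ]
[706.36047303 138.32970922  55.        ]
[ 705.54257003 -121.04825828   55.        ]
[ 467.16534512 -119.27018566   55.        ]
[467.84747017 136.50747993  55.        ]
```

View pics/c.png

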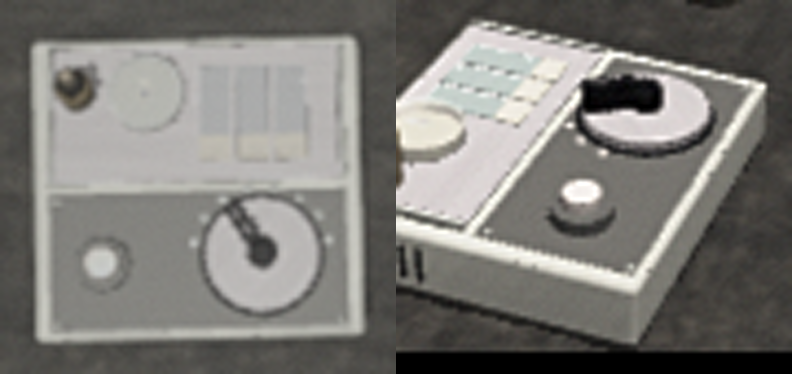

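The wide views put the dial at about (530,-35) and the key at about (521,88). The fin points roughly 30° left of straight ahead, so it is likely on stop 2. I'll move over the warmer for a closer look.

>>> carry_out(
  moves=[
    {"tx":0.127,"ty":-0.124,"fingers":0},
    {"tx":0.127,"ty":-0.124,"fingers":0},
    {"tx":0.127,"ty":-0.124,"fingers":0},
    {"tx":0.127,"ty":-0.124,"fingers":0},
    {"tx":0.127,"ty":-0.124,"fingers":0},
    {"tx":0.127,"ty":-0.124,"fingers":0},
    {"tx":0.127,"ty":-0.124,"fingers":0},
    {"tx":0.127,"ty":-0.124,"fingers":0},
    {"tx":0.127,"ty":-0.124,"fingers":0},
    {"tx":0.127,"ty":-0.124,"fingers":0},
    {"tx":0.127,"ty":-0.124,"fingers":0},
    {"tx":0.127,"ty":-0.124,"fingers":0},
  ],
)

```text
validation failed for argument at $.mo...
```

>>> carry_out(
  moves=[
    {"twist":-0.058,"fingers":0},
    {"twist":-0.058,"fingers":0},
    {"twist":-0.058,"fingers":0},
    {"twist":-0.058,"fingers":0},
    {"twist":-0.058,"fingers":0},
    {"twist":-0.058,"fingers":0},
    {"twist":-0.058,"fingers":0},
    {"twist":-0.058,"fingers":0},
    {"twist":-0.058,"fingers":0},
    {"twist":-0.058,"fingers":0},
    {"fingers":0},
  ],
)

```text
validation failed for argument at $.mo...
```

```bash
python3 - <<'E'
from h import *
s=ctrl.read_state();print({k:np.round(s[k],3).tolist() for k in("clock","qpos","eef_pos","tool_rot","force","width")})
i=eyes.get_image("wrist");cv2.imwrite("pics/w1.png",i["color"]);print(i["fovy"],i["cx"],i["cy"],np.round(i["world_from_camera"],3).tolist())
print(proj(i,(530,-37,66)),proj(i,(521,85,77)))
E
```

```text
{'clock': 0.2, 'qpos': [1.169, 0.629, 0.038, 1.518, -0.027, 0.996, -0.02], 'eef_pos': [214.082, -613.318, 212.049], 'tool_rot': [-3.14, 0.0, 0.336], 'force': [0.454, 0.152, 0.713], 'width': 85.627}
67.21746144996985 320.4700848054999 202.1136414790536 [[0.33, 0.91, 0.251, 277.837], [-0.944, 0.318, 0.087, -591.591], [-0.001, -0.266, 0.964, 374.811], [0.0, 0.0, 0.0, 1.0]]
(np.float64(-391.9328110252292), np.float64(-587.73149548637)) (np.float64(-685.8512852767178), np.float64(-727.4182349727696))
```

View pics/w1.png

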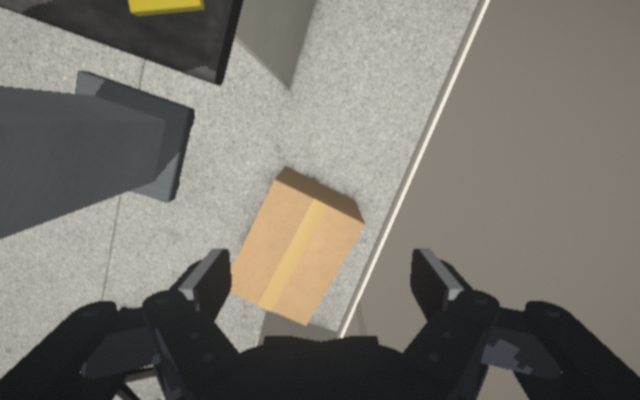

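The arm hasn't moved: the wrist camera still shows the floor and the open fingers. The rows were refused, probably because some keys were missing, so I'll send every key.

>>> carry_out(
  moves=[
    {"tx":0.127,"ty":-0.124,"tz":0,"twist":0,"fingers":0},
    {"tx":0.127,"ty":-0.124,"tz":0,"twist":0,"fingers":0},
    {"tx":0.127,"ty":-0.124,"tz":0,"twist":0,"fingers":0},
    {"tx":0.127,"ty":-0.124,"tz":0,"twist":0,"fingers":0},
    {"tx":0.127,"ty":-0.124,"tz":0,"twist":0,"fingers":0},
    {"tx":0.127,"ty":-0.124,"tz":0,"twist":0,"fingers":0},
    {"tx":0.127,"ty":-0.124,"tz":0,"twist":0,"fingers":0},
    {"tx":0.127,"ty":-0.124,"tz":0,"twist":0,"fingers":0},
    {"tx":0.127,"ty":-0.124,"tz":0,"twist":0,"fingers":0},
    {"tx":0.127,"ty":-0.124,"tz":0,"twist":0,"fingers":0},
    {"tx":0.127,"ty":-0.124,"tz":0,"twist":0,"fingers":0},
    {"tx":0.127,"ty":-0.124,"tz":0,"twist":0,"fingers":0},
  ],
)

```text
clock: 1.75
eef_pos: [499.5, -40.0, 212.8]
tool_rot: [3.141, -0.0, 0.336]
force: [1.0, 0.2, 0.1]
width: -0.1
gripper_force: 0.0
```

>>> carry_out(
  moves=[
    {"tx":0,"ty":0,"tz":0,"twist":-0.058,"fingers":0},
    {"tx":0,"ty":0,"tz":0,"twist":-0.058,"fingers":0},
    {"tx":0,"ty":0,"tz":0,"twist":-0.058,"fingers":0},
    {"tx":0,"ty":0,"tz":0,"twist":-0.058,"fingers":0},
    {"tx":0,"ty":0,"tz":0,"twist":-0.058,"fingers":0},
    {"tx":0,"ty":0,"tz":0,"twist":-0.058,"fingers":0},
    {"tx":-0.05,"ty":0,"tz":0,"twist":-0.058,"fingers":0},
    {"tx":-0.05,"ty":0,"tz":0,"twist":-0.058,"fingers":0},
    {"tx":-0.06,"ty":0,"tz":0,"twist":-0.058,"fingers":0},
    {"tx":-0.06,"ty":0,"tz":0,"twist":-0.058,"fingers":0},
    {"tx":-0.06,"ty":0,"tz":0,"twist":0,"fingers":0},
    {"tx":0,"ty":0,"tz":0,"twist":0,"fingers":0},
  ],
)

```text
clock: 3.25
eef_pos: [518.9, -121.9, 212.4]
tool_rot: [3.141, 0.0, 2.152]
force: [-0.3, -0.1, 0.0]
width: 0.0
gripper_force: 0.0
```

```bash
python3 - <<'E'
from h import *
s=ctrl.read_state();print({k:np.round(s[k],3).tolist() for k in("clock","qpos","eef_pos","tool_rot","force","width")})
i=eyes.get_image("wrist");cv2.imwrite("pics/w2.png",i["color"]);print(np.round(i["world_from_camera"],3).tolist())
print(proj(i,(530,-37,66)),proj(i,(521,85,77)))
import pickle;pickle.dump(i,open("w2.pkl","wb"))
E
```

```text
{'clock': 3.25, 'qpos': [0.521, 0.5, -0.505, 1.835, 0.304, 0.884, 0.454], 'eef_pos': [518.935, -121.851, 212.406], 'tool_rot': [3.141, 0.0, 2.152], 'force': [-0.272, -0.117, 0.006], 'width': 0.031}
[[0.835, -0.53, -0.147, 481.899], [0.55, 0.805, 0.223, -65.807], [0.0, -0.267, 0.964, 375.165], [0.0, 0.0, 0.0, 1.0]]
(np.float64(376.80507923920106), np.float64(121.14272244535596)) (np.float64(454.37150954259715), np.float64(-7.111085944345945))
```

View pics/w2.png

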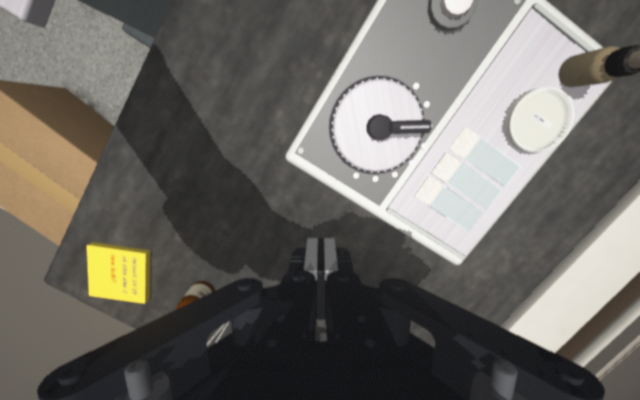

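The wrist view shows the disc centred near (378,125) with its hub at (379,126). The fin tip is at (430,126), dots run along the rim from (417,86) round to (356,176), and the key is at (458,3).

```bash
python3 - <<'E'
from h import *
import pickle;i=pickle.load(open("w2.pkl","rb"));c=i["color"];g=cv2.cvtColor(c,6)
def big(m,pt):
    n,l,st,ce=cv2.connectedComponentsWithStats(m);return l
# disc
m=((g>140)*255).astype(np.uint8);m=cv2.morphologyEx(m,cv2.MORPH_OPEN,np.ones((3,3)))
n,l,st,ce=cv2.connectedComponentsWithStats(m);k=l[140,355];print("disc",st[k])
cn=max(cv2.findContours((l==k).astype(np.uint8),0,1)[0],key=cv2.contourArea);h=cv2.convexHull(cn)
P=np.array([on(i,*p[0],66)[:2] for p in h],np.float32);(ce1,r)=cv2.minEnclosingCircle(P);print("disc c",ce1,"r",r)
e=cv2.fitEllipse(h);print(e,on(i,*e[0],66))
# fin/hub dark
d=((g<60)*255).astype(np.uint8);n,l,st,ce=cv2.connectedComponentsWithStats(d);k=l[127,379];print("dark",st[k],ce[k])
ys,xs=np.where(l==k);W=np.array([on(i,x,y,82)[:2] for x,y in zip(xs,ys)])
C=np.array(on(i,*e[0],66)[:2])
s=xs>398;fx,fy=xs[s],ys[s];F=np.array([on(i,x,y,90)[:2] for x,y in zip(fx,fy)])
v=cv2.fitLine(F.astype(np.float32),2,0,.01,.01).ravel();print("fin line dir deg",np.degrees(np.arctan2(v[1],v[0])),"pt",v[2:])
t=F[xs[s]>=fx.max()-1].mean(0);print("tip",t,"from C",t-C,np.hypot(*(t-C)),np.degrees(np.arctan2(*(t-C)[::-1])))
# dots
w=((g>150)*255).astype(np.uint8);n,l,st,ce=cv2.connectedComponentsWithStats(w)
for q in range(n):
    if 3<st[q,4]<60:
        p=np.array(on(i,*ce[q],55)[:2]);a=p-C
        if 45<np.hypot(*a)<65:print("dot",ce[q],np.hypot(*a),np.degrees(np.arctan2(a[1],a[0])))
w=((g>185)*255).astype(np.uint8);n,l,st,ce=cv2.connectedComponentsWithStats(w);k=l[4,458];print("key",st[k],ce[k],on(i,*ce[k],77))
E
```

```text
disc [  286     0   324   265 47252]
disc c (585.2805786132812, -2.412841796875) r 160.51904296875
((447.7061462402344, 119.62622833251953), (264.9126281738281, 330.040283203125), 56.813201904296875) [587.84158391   2.79697434  66.        ]
dark [     0      0    640    400 185190] [329.04082834 163.20915816]
fin line dir deg -30.042105 pt [681.6167    -5.871038]
tip [796.98232811  31.38614497] from C [209.1407442   28.58917063] 211.0857445680892 7.783986292574316
key [445   0  28  14 302] [457.6986755    5.40728477] [529.57339911  79.29230716  77.        ]
```

```bash
python3 - <<'E'
from h import *
import pickle;i=pickle.load(open("w2.pkl","rb"));c=i["color"];g=cv2.cvtColor(c,6)
yy,xx=np.mgrid[:400,:640];R=np.hypot(xx-378,yy-125)
m=((g>125)&(R<50)&(xx<405)).astype(np.uint8)*255;m=cv2.morphologyEx(m,cv2.MORPH_OPEN,np.ones((5,5)))
n,l,st,_=cv2.connectedComponentsWithStats(m);k=l[140,355]
h=cv2.convexHull(max(cv2.findContours((l==k).astype(np.uint8),0,1)[0],key=cv2.contourArea)).reshape(-1,2)
h=h[h[:,0]<400]
P=np.array([on(i,*p,66)[:2] for p in h])
A=np.c_[2*P,np.ones(len(P))];s=np.linalg.lstsq(A,(P**2).sum(1),rcond=None)[0];C=s[:2];print("C",C,"r",np.sqrt(s[2]+C@C),len(P),proj(i,(*C,66)))
d=((g<75)&(R<60)).astype(np.uint8);d[R<8]=1
fm=(d>0)&(xx>400)&(xx<440)&(abs(yy-126)<12)
ys,xs=np.where(fm);F=np.array([on(i,x,y,90)[:2] for x,y in zip(xs,ys)],np.float32)
for x in range(396,434,4):print(x,g[114:138,x].tolist())
v=cv2.fitLine(F,2,0,.01,.01).ravel();print("fin dir",np.degrees(np.arctan2(v[1],v[0])),v[2:],"tip x",xs.max(),on(i,430,126,90)[:2]-C)
t=cv2.morphologyEx(g,cv2.MORPH_TOPHAT,np.ones((9,9)))
n,l,st,ce=cv2.connectedComponentsWithStats(((t>40)&(R<75)).astype(np.uint8))
for q in range(1,n):
    a=on(i,*ce[q],55)[:2]-C
    if 46<np.hypot(*a)<62 and st[q,4]>4:print("dot",ce[q].round(),st[q,4],np.hypot(*a).round(1),np.degrees(np.arctan2(a[1],a[0])).round(1))
E
```

```text
C [533.35150887 -41.06352057] r 45.62260544362806 22 (np.float64(377.11013517901813), np.float64(126.58279876035449))
396 [235, 235, 234, 234, 232, 223, 183, 121, 77, 73, 77, 77, 77, 74, 72, 71, 70, 66, 73, 92, 123, 148, 169, 196]
400 [234, 235, 234, 234, 230, 214, 166, 105, 73, 73, 78, 95, 121, 134, 119, 89, 71, 67, 75, 100, 130, 148, 160, 179]
404 [234, 234, 234, 234, 230, 213, 164, 106, 72, 74, 86, 127, 175, 190, 156, 103, 73, 68, 76, 101, 130, 149, 159, 176]
408 [236, 236, 237, 236, 231, 205, 147, 90, 69, 72, 87, 126, 173, 186, 150, 100, 73, 68, 82, 111, 140, 153, 160, 181]
412 [232, 233, 232, 231, 226, 200, 143, 90, 70, 72, 92, 139, 183, 189, 149, 98, 72, 68, 81, 115, 143, 163, 185, 217]
416 [236, 235, 235, 234, 228, 197, 136, 83, 68, 72, 94, 137, 178, 180, 135, 86, 69, 68, 81, 113, 140, 151, 163, 191]
420 [217, 221, 224, 225, 219, 185, 126, 78, 67, 72, 95, 142, 181, 180, 134, 87, 69, 67, 78, 103, 121, 127, 134, 149]
424 [140, 143, 146, 140, 123, 102, 80, 68, 67, 73, 102, 154, 190, 180, 126, 80, 67, 67, 75, 95, 114, 130, 143, 150]
428 [153, 154, 153, 154, 148, 128, 98, 74, 66, 74, 95, 140, 171, 161, 114, 77, 69, 80, 103, 131, 151, 164, 179, 202]
432 [153, 153, 153, 152, 152, 153, 152, 148, 145, 150, 160, 169, 165, 153, 147, 153, 169, 190, 215, 229, 237, 242, 243, 243]
fin dir 34.733215 [558.8904   -23.107159] tip x 429 [36.30834475 25.21996849]
dot [326.  94.] 490 59.9 -178.5
dot [416.  86.] 35 55.0 79.1
dot [426. 104.] 36 55.4 56.8
dot [422. 116.] 5 48.1 45.4
dot [418. 139.] 16 46.8 17.3
dot [417. 158.] 124 56.3 -1.5
dot [356. 175.] 30 54.3 -76.6
dot [394. 174.] 29 55.2 -31.8
dot [375. 178.] 31 54.7 -54.2
```

The dial centre is (533.4,-41.1) with a fitted radius of 45.6 mm. The dots lie at 79.1°, 56.8° … -54.2°, -76.6° and the fin is at about 34.5°, so it is on stop 2. The target is stop 6, at about -55.5°. I'll bring the closed fingertips down on the counter-clockwise side of the fin.

>>> carry_out(
  moves=[
    {"tx":0.075,"ty":0.076,"tz":0,"twist":-0.005,"fingers":0},
    {"tx":0.075,"ty":0.076,"tz":0,"twist":0,"fingers":0},
    {"tx":0.075,"ty":0.076,"tz":0,"twist":0,"fingers":0},
    {"tx":0.075,"ty":0.076,"tz":0,"twist":0,"fingers":0},
    {"tx":0,"ty":0,"tz":0.08,"twist":0,"fingers":0},
    {"tx":0,"ty":0,"tz":0.08,"twist":0,"fingers":0},
    {"tx":0,"ty":0,"tz":0.08,"twist":0,"fingers":0},
    {"tx":0,"ty":0,"tz":0.08,"twist":0,"fingers":0},
    {"tx":0,"ty":0,"tz":0.06,"twist":0,"fingers":0},
    {"tx":0,"ty":0,"tz":0.025,"twist":0,"fingers":0},
    {"tx":0,"ty":0,"tz":0.015,"twist":0,"fingers":0},
    {"tx":0,"ty":0,"tz":0,"twist":0,"fingers":0},
  ],
)

```text
clock: 4.8
eef_pos: [543.1, 5.5, 87.0]
tool_rot: [3.141, 0.0, 2.174]
force: [0.4, 0.9, -0.8]
width: -0.2
gripper_force: 0.0
```

```bash
python3 - <<'E'
from h import *
s=ctrl.read_state();p=s["eef_pos"];C=np.array([533.4,-41.1]);a=np.radians(34.3);q=np.array(p[:2])-C
print(np.round(p,1),np.round(s["tool_rot"],3),np.round(s["force"],1),"rho",q@[np.cos(a),np.sin(a)],"d",q@[-np.sin(a),np.cos(a)])
i=eyes.get_image("wrist");cv2.imwrite("pics/w3.png",i["color"])
E
```

```text
[543.1   5.5  87. ] [3.141 0.    2.174] [ 0.4  0.9 -0.8] rho 34.27326965327941 d 33.03542732049987
```

View pics/w3.png

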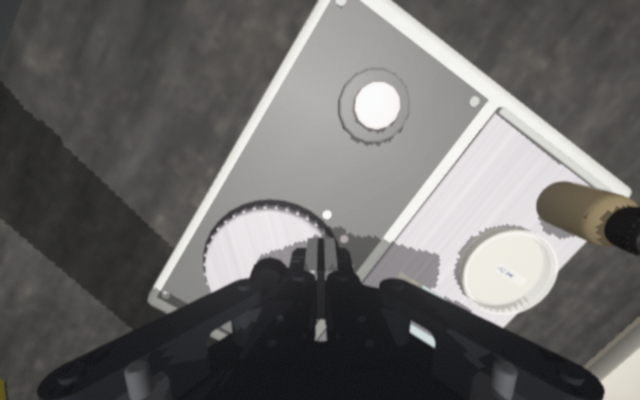

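The fingertips are clear on the counter-clockwise side of the fin. The key top shows at (378,105) and the fin is under the fingers at about (268,268). Now I'll close in to contact and measure the key.

>>> carry_out(
  moves=[
    {"tx":-0.02,"ty":0,"tz":0,"twist":0,"fingers":0},
    {"tx":-0.02,"ty":0,"tz":0,"twist":0,"fingers":0},
    {"tx":-0.01,"ty":0,"tz":0,"twist":0,"fingers":0},
    {"tx":0,"ty":0,"tz":0,"twist":0,"fingers":0},
  ],
)

```text
clock: 5.35
eef_pos: [551.6, -7.6, 86.6]
tool_rot: [3.142, 0.0, 2.173]
force: [0.4, 0.1, -0.3]
width: -0.2
gripper_force: 0.0
```

```bash
cat >> h.py <<'E'
def rep(a):
    s=ctrl.read_state();p=s["eef_pos"];C=np.array([533.4,-41.1]);a=np.radians(a);q=np.array(p[:2])-C;n=np.array([-np.sin(a),np.cos(a)]);F=np.array(s["force"])
    print(s["clock"],np.round(p,1),"yaw",np.degrees(s["tool_rot"][2]),"rho",q@[n[1],-n[0]],"d",q@n,"Fn",F[:2]@n,"Fz",F[2])
E
python3 - <<'E'
from h import *
rep(34.3)
i=eyes.get_image("wrist");g=cv2.cvtColor(i["color"],6);m=cv2.morphologyEx((g>200).astype(np.uint8),cv2.MORPH_OPEN,np.ones((7,7)))
n,l,st,ce=cv2.connectedComponentsWithStats(m)
for q in range(1,n):
    if 200<st[q,4]<4000:print(st[q],ce[q].round(1),on(i,*ce[q],77).round(1))
E
```

```text
5.35 [551.6  -7.6  86.6] yaw 124.48487717608494 rho 33.912185573354876 d 17.426790793833728 Fn -0.19648668929929874 Fz -0.25842410357743695
[ 224    0   87  145 1488] [267.   70.1] [476.1  52.1  77. ]
[ 357   50   46   49 1791] [379.3  73.6] [526.2  84.4  77. ]
[ 600  342   40   58 1659] [623.2 375.7] [789.4  24.6  77. ]
```

>>> carry_out(
  moves=[
    {"tx":-0.0102,"ty":0.0045,"tz":0,"twist":0.0278,"fingers":0},
    {"tx":-0.0102,"ty":0.0045,"tz":0,"twist":0.0278,"fingers":0},
  ],
)

```text
clock: 5.65
eef_pos: [556.9, -10.6, 86.6]
tool_rot: [-3.142, -0.0, 1.996]
force: [-0.4, -0.8, 0.3]
width: 0.3
gripper_force: 0.0
```

>>> carry_out(
  moves=[
    {"tx":-0.0102,"ty":0.0045,"tz":0,"twist":0.0278,"fingers":0},
  ],
)

```text
clock: 5.78
eef_pos: [559.4, -12.8, 86.6]
tool_rot: [-3.141, -0.0, 1.909]
force: [0.3, 0.5, 0.7]
width: -0.3
gripper_force: 0.0
```

>>> carry_out(
  moves=[
    {"tx":-0.0102,"ty":0.0045,"tz":0,"twist":0.0278,"fingers":0},
  ],
)

```text
clock: 5.9
eef_pos: [561.7, -15.2, 86.6]
tool_rot: [-3.142, -0.0, 1.822]
force: [-0.1, -0.0, -0.4]
width: -0.5
gripper_force: 0.0
```

>>> carry_out(
  moves=[
    {"tx":-0.0102,"ty":0.0045,"tz":0,"twist":0.0278,"fingers":0},
  ],
)

```text
clock: 6.02
eef_pos: [563.7, -17.9, 86.6]
tool_rot: [-3.141, -0.0, 1.734]
force: [-0.3, 0.2, 0.3]
width: -0.3
gripper_force: 0.0
```

>>> carry_out(
  moves=[
    {"tx":-0.0102,"ty":0.0045,"tz":0,"twist":0.0278,"fingers":0},
  ],
)

```text
clock: 6.15
eef_pos: [565.6, -20.6, 86.6]
tool_rot: [-3.141, -0.0, 1.647]
force: [0.2, -0.0, 0.5]
width: 0.0
gripper_force: 0.0
```

No force after 30° of arc, so I'll look.

```bash
python3 - <<'E'
from h import *
rep(4.4)
i=eyes.get_image("wrist");b=eyes.get_image("side");t=eyes.get_image("top")
o=np.hstack([cv2.resize(i["color"][100:400,150:450],(400,400)),cv2.resize(b["color"][165:255,255:345],(400,400),interpolation=2)])
cv2.imwrite("pics/w4.png",o)
E
```

```text
6.15 [565.6 -20.6  86.6] yaw 94.38425937316487 rho 33.63327431655965 d 17.96573661449638 Fn -0.01924523498287567 Fz 0.5274879798036382
```

View pics/w4.png

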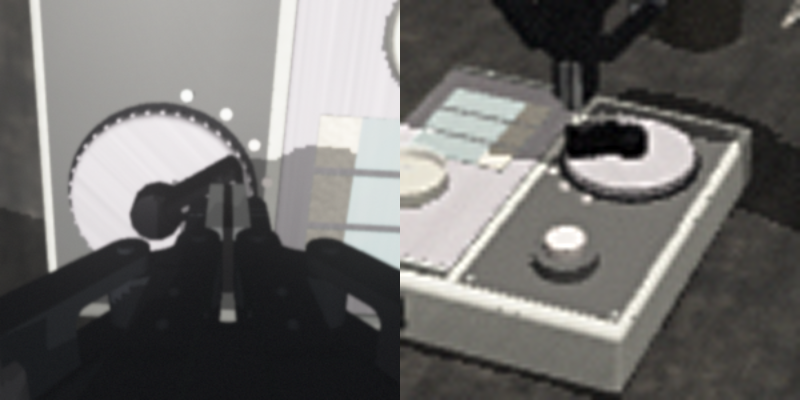

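The fin hasn't moved (still about 33°). The fingertips, with their bottom at side pixel (294,190), sit above its outer end, so they must be higher than assumed. I'll check this by projecting points.

```bash
python3 - <<'E'
from h import *
b=eyes.get_image("side");i=eyes.get_image("wrist")
for z in(66,76,86,90,96,106,116):print(z,np.round(proj(b,(565.6,-20.6,z)),1),np.round(proj(i,(565.6,-20.6,z)),1))
C=(533.4,-41.1)
print("hubtop",proj(b,(*C,82)),proj(i,(*C,82)),"fin tip",proj(b,(566,-18.5,90)),proj(i,(566,-18.5,90)),"key",proj(b,(526,84.4,77)))
g=cv2.cvtColor(b["color"],6);print(g[182:212,286:300])
E
```

```text
66 [294.2 199. ] [320.4 226.5]
76 [294.1 196.3] [320.5 232.1]
86 [294.1 193.5] [320.5 238.3]
90 [294.1 192.4] [320.5 241. ]
96 [294.1 190.7] [320.5 245.2]
106 [294.1 187.9] [320.5 253. ]
116 [294. 185.] [320.5 261.9]
hubtop (np.float64(306.5227078518538), np.float64(193.56137022195028)) (np.float64(265.23313430615934), np.float64(262.9522839577549)) fin tip (np.float64(293.7052586412807), np.float64(192.6917274741107)) (np.float64(321.45682000469867), np.float64(237.59540055554325)) key (np.float64(291.7570086563026), np.float64(217.54217560240102))
[[ 63  59  60  33  21  64  54  38  82  90  23  11  17  31]
 [ 90  72  71  46  22  63  56  30  82  91  20  10  14  32]
 [ 85  96  99  63  22  64  67  26  82  89  25  25  13  31]
 [111 111 106  49  15  65  81  37  93  88  20   5  18  40]
 [116 117 112  82  32  69  85  36  92  88  19   1  29  76]
 [113 116 118 115  87  80  80  32  93  88  20  29  90 144]
 [122 115 121 121 119 102  82  35  87  86  41  90 132  86]
 [137 138 128 122 116  96  77  37  80  90 110 132  83  55]
 [137 135 120 116 118 118 116 109  93 115 144 103  59  73]
 [134 127 119
[... 526 characters left out ...]
7 132  98  57  31  85  64  55  66  82 107 100 167]
 [136 144 106  57  51  25 117 207 237 228 222 222 221 223]
 [247 237 131 135 112  23  77 166 224 223 221 217 214 214]
 [243 170 179 254 166  44  53 115 178 206 221 216 212 212]
 [184 116 115 137 109  53  23  59 115 165 201 219 214 213]
 [120 108 111 109 116 117  74  31  75 120 107 157 198 214]
 [111 114 117 116 134 198 191  72  32  53  75  97  97 136]
 [113 113 117 113 122 167 191 118  81  27  41  75  82 104]
 [115 116 116 115 117 122 123 117 118 112  96  69  32  56]
 [114 117 115 118 115 114 115 115 117 135 208 225 101  39]
 [117 116 118 114 116 117 116 116 115 124 162 168 119 115]
 [116 119 117 116 117 117 116 116 116 116 120 119 117 117]]
```

The side view puts the fingertip bottom at z≈98 rather than 76, so the shut tips stand well above nominal and were gliding over the fin without touching it. I'll back out and come down in small steps, watching the force.

>>> carry_out(
  moves=[
    {"tx":0.0188,"ty":-0.0121,"tz":0,"twist":-0.0556,"fingers":0},
    {"tx":0.0188,"ty":-0.0121,"tz":0,"twist":-0.0556,"fingers":0},
    {"tx":0.0188,"ty":-0.0121,"tz":0,"twist":-0.0556,"fingers":0},
    {"tx":0.025,"ty":0,"tz":0,"twist":0,"fingers":0},
    {"tx":0.025,"ty":0,"tz":0,"twist":0,"fingers":0},
    {"tx":0,"ty":0,"tz":0.015,"twist":0,"fingers":0},
    {"tx":0,"ty":0,"tz":0.015,"twist":0,"fingers":0},
    {"tx":0,"ty":0,"tz":0,"twist":0,"fingers":0},
  ],
)

```text
clock: 7.4
eef_pos: [542.3, 4.6, 77.1]
tool_rot: [-3.141, -0.0, 2.173]
force: [0.2, -0.6, -0.3]
width: 0.1
gripper_force: 0.0
```

```bash
python3 - <<'E'
from h import *
rep(34.3)
i=eyes.get_image("wrist");b=eyes.get_image("side");p=ctrl.read_state()["eef_pos"]
for z in(66,76,86,96):print(z,np.round(proj(b,(*p[:2],z)),1))
o=np.hstack([cv2.resize(i["color"][100:400,150:450],(400,400)),cv2.resize(b["color"][165:225,265:325],(400,400),interpolation=0)])
cv2.imwrite("pics/w5.png",o)
E
```

```text
7.4 [542.3   4.6  77.1] yaw 124.50271454596209 rho 33.116546308980524 d 32.76026488590306 Fn -0.5826784056506431 Fz -0.28885578876701967
66 [297.8 204.9]
76 [297.7 202.2]
86 [297.7 199.3]
96 [297.7 196.5]
```

View pics/w5.png

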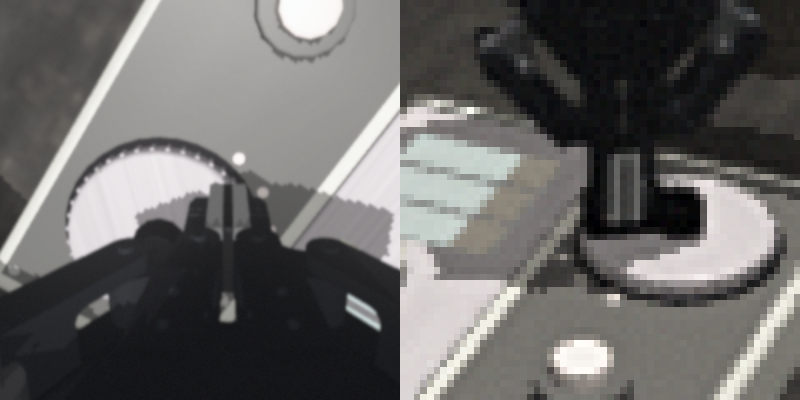

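The side view shows the fingertip bottom at about row 199.5, or z≈87 with the TCP at 77. Nothing is touching, so the tips really sit about 10 mm above the TCP. I'll go down 12 mm more.

>>> carry_out(
  moves=[
    {"tx":0,"ty":0,"tz":0.01,"twist":0,"fingers":0},
    {"tx":0,"ty":0,"tz":0.01,"twist":0,"fingers":0},
    {"tx":0,"ty":0,"tz":0,"twist":0,"fingers":0},
  ],
)

```text
clock: 7.88
eef_pos: [542.3, 4.9, 71.3]
tool_rot: [-3.141, -0.0, 2.174]
force: [-0.9, -0.2, 1.3]
width: 0.1
gripper_force: 0.0
```

>>> carry_out(
  moves=[
    {"tx":0,"ty":0,"tz":0.01,"twist":0,"fingers":0},
    {"tx":0,"ty":0,"tz":0.01,"twist":0,"fingers":0},
    {"tx":0,"ty":0,"tz":0,"twist":0,"fingers":0},
  ],
)

```text
clock: 8.25
eef_pos: [542.3, 4.9, 65.3]
tool_rot: [-3.141, -0.0, 2.174]
force: [-0.2, -0.4, -0.3]
width: -0.3
gripper_force: 0.0
```

```bash
python3 - <<'E'
from h import *
rep(34.3)
b=eyes.get_image("side");g=cv2.cvtColor(b["color"],6);print(g[194:212,290:308])
E
```

```text
8.25 [542.3   4.9  65.3] yaw 124.53993185372043 rho 33.261345983077085 d 32.95772836794076 Fn -0.24812100342643453 Fz -0.2721765079569381
[[119  94  33   4  11  20  61 100  56  63  97  38  12  12   4   7   3   2]
 [ 97 104  38  11  13  18  60  99  60  64  99  41  15  14  10  12  12   8]
 [128 142  43  10   9  20  62  99  56  62  99  47  17  13   9  13  14  15]
 [136 119  30   5  12  24  60 100  57  64  97  39  13   9   9  15  12   9]
 [137  80  19   6  16  23  59  98  56  61  96  38  13   9   7   7  11   8]
 [116  42  46  13   3  23  58  97  55  63  93  41  24  24  13   5   2   7]
 [ 59  38  87  44  24  44  70  95  54  56 103 113 121 117  85  42  37  43]
 [ 48  26  92 118 123 120 105  90  52  53  84 105 115 119 122 119 117 115]
 [ 53  27  69 108 120 116 106 100 114 118 114 112 112 110 110 112 113 125]
 [ 87  29  47  89 109 120 121 116 116 113 116 123 105 115 116 120 144 213]
 [ 53  27  24  65  90 107 114 118 114 113 134 207 150 211 212 214 215 218]
 [ 58  59  33  26  67  95  92 109 113 113 145 217 217 221 214 214 215 216]
 [ 69 105  99  35  21  54  77  85  82 109 170 205 222 223 225 223 223 228]
 [ 63  97  98  60  31  14  28  58  82 103 101 113 121 137 139 152 152 153]
 [ 59  63  62  61  58  60  64  60  34  54  70 108  95 108  98  93 103 109]
 [119 115 117 120 116 137 209 227 100  40  39  38  34  34  51  58  58  56]
 [122 121 121 119 115 127 164 168 121 117 115 113  90  84  63  58  35  43]
 [114 116 118 119 115 115 114 119 116 120 118 122 118 120 116 119 119 120]]
```

>>> carry_out(
  moves=[
    {"tx":0,"ty":0,"tz":0.01,"twist":0,"fingers":0},
    {"tx":-0.02,"ty":0.003,"tz":0,"twist":0,"fingers":0},
    {"tx":-0.02,"ty":0,"tz":0,"twist":0,"fingers":0},
    {"tx":-0.01,"ty":0,"tz":0,"twist":0,"fingers":0},
    {"tx":0,"ty":0,"tz":0,"twist":0,"fingers":0},
  ],
)

```text
clock: 8.93
eef_pos: [551.9, -7.1, 62.6]
tool_rot: [3.141, -0.0, 2.173]
force: [-0.1, -0.8, -0.9]
width: -0.2
gripper_force: 0.0
```

>>> carry_out(
  moves=[
    {"tx":-0.0102,"ty":0.0045,"tz":0,"twist":0.0278,"fingers":0},
  ],
)

```text
clock: 9.05
eef_pos: [553.2, -7.2, 62.4]
tool_rot: [-3.14, -0.003, 2.085]
force: [-4.0, 6.2, 2.2]
width: 0.0
gripper_force: 3.7
```

>>> carry_out(
  moves=[
    {"tx":-0.0102,"ty":0.0045,"tz":0,"twist":0.0278,"fingers":0},
  ],
)

```text
clock: 9.18
eef_pos: [556.0, -9.0, 62.5]
tool_rot: [-3.14, -0.002, 1.997]
force: [-2.7, 1.6, 1.3]
width: -0.1
gripper_force: 1.7
```

>>> carry_out(
  moves=[
    {"tx":-0.0102,"ty":0.0045,"tz":0,"twist":0.0278,"fingers":0},
  ],
)

```text
clock: 9.3
eef_pos: [559.3, -12.1, 62.6]
tool_rot: [-3.141, -0.001, 1.91]
force: [0.5, -0.2, 0.4]
width: 0.3
gripper_force: 0.1
```

>>> carry_out(
  moves=[
    {"tx":-0.0102,"ty":0.0045,"tz":0,"twist":0.0278,"fingers":0},
  ],
)

```text
clock: 9.43
eef_pos: [562.1, -15.2, 62.7]
tool_rot: [3.141, 0.0, 1.822]
force: [0.0, 0.9, 0.5]
width: 0.3
gripper_force: 0.0
```

>>> carry_out(
  moves=[
    {"tx":-0.0102,"ty":0.0045,"tz":0,"twist":0.0278,"fingers":0},
  ],
)

```text
clock: 9.55
eef_pos: [564.0, -17.2, 62.7]
tool_rot: [-3.142, -0.001, 1.734]
force: [-1.9, 4.9, 1.3]
width: 0.2
gripper_force: 2.4
```

>>> carry_out(
  moves=[
    {"tx":-0.0102,"ty":0.0045,"tz":0,"twist":0.0278,"fingers":0},
  ],
)

```text
clock: 9.68
eef_pos: [565.2, -17.7, 62.6]
tool_rot: [-3.141, -0.004, 1.649]
force: [-2.0, 4.1, 0.7]
width: 0.2
gripper_force: 1.6
```

Contact works: the first click snapped over at yaw≈113° and the second is loading. Continuing.

>>> carry_out(
  moves=[
    {"tx":-0.0102,"ty":0.0045,"tz":0,"twist":0.0278,"fingers":0},
  ],
)

```text
clock: 9.8
eef_pos: [567.3, -21.7, 62.7]
tool_rot: [-3.141, -0.002, 1.561]
force: [-0.1, 1.7, 0.8]
width: 0.0
gripper_force: 0.9
```

>>> carry_out(
  moves=[
    {"tx":-0.0102,"ty":0.0045,"tz":0,"twist":0.0278,"fingers":0},
  ],
)

```text
clock: 9.93
eef_pos: [568.9, -26.2, 62.7]
tool_rot: [3.142, -0.0, 1.473]
force: [-0.2, 0.1, 0.5]
width: -0.0
gripper_force: 0.0
```

>>> carry_out(
  moves=[
    {"tx":-0.0102,"ty":0.0045,"tz":0,"twist":0.0278,"fingers":0},
  ],
)

```text
clock: 10.05
eef_pos: [570.0, -29.9, 62.7]
tool_rot: [3.141, -0.0, 1.385]
force: [-1.4, 1.9, -0.4]
width: -0.1
gripper_force: 1.1
```

>>> carry_out(
  moves=[
    {"tx":-0.0102,"ty":0.0045,"tz":0,"twist":0.0278,"fingers":0},
  ],
)

```text
clock: 10.18
eef_pos: [571.0, -30.8, 62.7]
tool_rot: [-3.141, -0.003, 1.299]
force: [-0.5, 7.2, 0.0]
width: -0.2
gripper_force: 3.5
```

>>> carry_out(
  moves=[
    {"tx":-0.0102,"ty":0.0045,"tz":0,"twist":0.0278,"fingers":0},
  ],
)

```text
clock: 10.3
eef_pos: [571.7, -33.5, 62.8]
tool_rot: [-3.142, -0.003, 1.212]
force: [0.2, 4.3, -0.7]
width: -0.1
gripper_force: 1.6
```

```bash
python3 - <<'E'
from h import *
y=np.degrees(ctrl.read_state()["tool_rot"][2]);rep(y-90.2)
E
```

```text
10.3 [571.7 -33.5  62.8] yaw 69.46991190795941 rho 33.18158923502112 d 20.66858869186645 Fn 4.044570202884027 Fz -0.6537002922811772
```

>>> carry_out(
  moves=[
    {"tx":-0.0102,"ty":0.0045,"tz":0,"twist":0.0278,"fingers":0},
  ],
)

```text
clock: 10.42
eef_pos: [571.8, -38.5, 62.7]
tool_rot: [3.141, -0.002, 1.124]
force: [0.9, 0.3, -1.0]
width: 0.0
gripper_force: 0.2
```

>>> carry_out(
  moves=[
    {"tx":-0.0102,"ty":0.0045,"tz":0,"twist":0.0278,"fingers":0},
  ],
)

```text
clock: 10.55
eef_pos: [571.3, -43.0, 62.7]
tool_rot: [3.142, -0.0, 1.036]
force: [-0.3, 0.0, -0.6]
width: -0.2
gripper_force: 0.0
```

>>> carry_out(
  moves=[
    {"tx":-0.0102,"ty":0.0045,"tz":0,"twist":0.0278,"fingers":0},
  ],
)

```text
clock: 10.68
eef_pos: [571.5, -45.3, 62.7]
tool_rot: [3.141, -0.002, 0.949]
force: [1.5, 5.1, -0.8]
width: 0.0
gripper_force: 2.5
```

```bash
python3 - <<'E'
from h import *
y=np.degrees(ctrl.read_state()["tool_rot"][2]);rep(y-90.2)
i=eyes.get_image("side");t=eyes.get_image("wrist")
o=np.hstack([cv2.resize(t["color"][100:400,150:450],(400,400)),cv2.resize(i["color"][165:225,265:325],(400,400),interpolation=0)])
cv2.imwrite("pics/w6.png",o)
E
```

```text
10.675 [571.5 -45.3  62.7] yaw 54.35371969217399 rho 33.31401931995158 d 18.924638626707832 Fn 5.038519560940828 Fz -0.7708943483628178
```

View pics/w6.png

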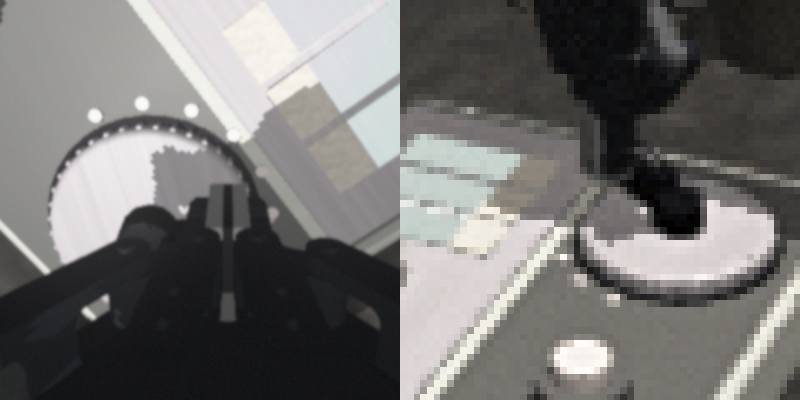

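The picture shows the fin pointing right of straight ahead, with the finger behind it. Three clicks are done and the fourth is loading. I'll go on one row at a time and stop when it snaps.

>>> carry_out(
  moves=[
    {"tx":-0.0102,"ty":0.0045,"tz":0,"twist":0.0278,"fingers":0},
  ],
)

```text
clock: 10.9
eef_pos: [571.5, -47.3, 62.8]
tool_rot: [3.141, -0.003, 0.865]
force: [2.1, 4.3, -1.4]
width: -0.3
gripper_force: 2.3
```

>>> carry_out(
  moves=[
    {"tx":-0.007,"ty":0.003,"tz":0,"twist":0.019,"fingers":0},
  ],
)

```text
clock: 11.02
eef_pos: [570.2, -50.9, 62.7]
tool_rot: [3.141, -0.001, 0.805]
force: [0.8, 2.2, -0.1]
width: 0.2
gripper_force: 0.9
```

>>> carry_out(
  moves=[
    {"tx":-0.005,"ty":0.0022,"tz":0,"twist":0.014,"fingers":0},
  ],
)

```text
clock: 11.15
eef_pos: [568.9, -53.7, 62.6]
tool_rot: [3.141, 0.0, 0.76]
force: [-1.1, 0.2, 0.4]
width: -0.2
gripper_force: 0.0
```

>>> carry_out(
  moves=[
    {"tx":0,"ty":0,"tz":0,"twist":0,"fingers":0},
  ],
)

```text
clock: 11.28
eef_pos: [568.5, -54.1, 62.6]
tool_rot: [-3.142, 0.001, 0.76]
force: [-0.4, -0.0, -0.1]
width: 0.1
gripper_force: 0.0
```

The fourth click has snapped and the force is gone. I'll back away from the fin, lift, and go over to the key.

>>> carry_out(
  moves=[
    {"tx":0.033,"ty":0,"tz":0,"twist":0,"fingers":0},
    {"tx":0.033,"ty":0,"tz":0,"twist":0,"fingers":0},
    {"tx":0,"ty":0,"tz":-0.1,"twist":0,"fingers":0},
    {"tx":0,"ty":0,"tz":-0.1,"twist":0,"fingers":0},
    {"tx":0.05,"ty":-0.144,"tz":0,"twist":0,"fingers":0},
    {"tx":0.05,"ty":-0.144,"tz":0,"twist":0,"fingers":0},
    {"tx":0.05,"ty":-0.144,"tz":0,"twist":0,"fingers":0},
    {"tx":0,"ty":0,"tz":0,"twist":0,"fingers":0},
  ],
)

```text
clock: 12.28
eef_pos: [525.3, 90.6, 122.7]
tool_rot: [-3.139, -0.001, 0.768]
force: [-0.2, 0.0, -0.0]
width: -0.4
gripper_force: 0.0
```

```bash
python3 - <<'E'
from h import *
rep(0);i=eyes.get_image("top");b=eyes.get_image("side")
s=ctrl.read_state();p=np.array(s["eef_pos"]);y=s["tool_rot"][2];d=np.array([526.2,84.4])-p[:2]
print("to key mm tx,ty",d@[np.cos(y),np.sin(y)],d@[np.sin(y),-np.cos(y)])
o=np.hstack([cv2.resize(i["color"][165:225,295:355],(400,400),interpolation=2),cv2.resize(b["color"][165:245,255:335],(400,400),interpolation=2)])
cv2.imwrite("pics/w7.png",o)
E
```

```text
12.275 [525.3  90.6 122.7] yaw 44.0211176105805 rho -8.070887711179466 d 131.6831347472117 Fn 0.02388671072209303 Fz -0.04403090271323319
to key mm tx,ty -1.7389073091292693 0.36562073286198016
```

View pics/w7.png

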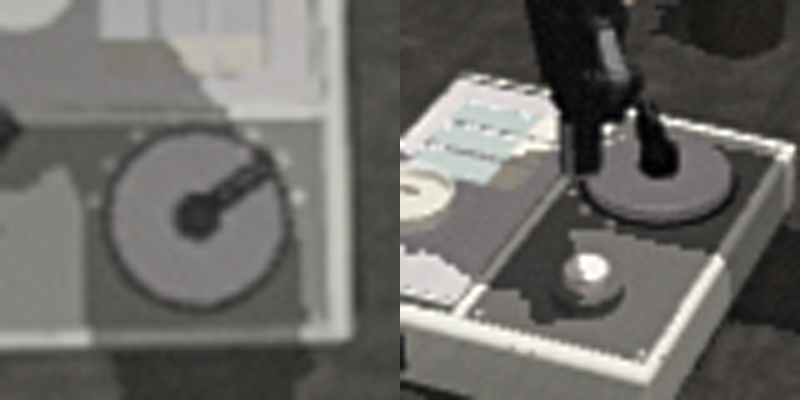

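In the top view the fin runs from the hub (200,213) to (270,165), which is -55.5°, the fourth click. The fingers are over the key. Now I'll press it.

>>> carry_out(
  moves=[
    {"tx":-0.006,"ty":0,"tz":0.06,"twist":0,"fingers":0},
    {"tx":0,"ty":0,"tz":0.06,"twist":0,"fingers":0},
    {"tx":0,"ty":0,"tz":0.04,"twist":0,"fingers":0},
    {"tx":0,"ty":0,"tz":0,"twist":0,"fingers":0},
  ],
)

```text
clock: 12.88
eef_pos: [525.2, 82.9, 73.9]
tool_rot: [-3.141, 0.001, 0.759]
force: [-0.3, 0.3, -0.7]
width: 0.2
gripper_force: 0.0
```

>>> carry_out(
  moves=[
    {"tx":0,"ty":0,"tz":0.01,"twist":0,"fingers":0},
    {"tx":0,"ty":0,"tz":0.007,"twist":0,"fingers":0},
  ],
)

```text
clock: 13.12
eef_pos: [525.8, 83.8, 69.9]
tool_rot: [3.141, -0.001, 0.76]
force: [0.1, 0.0, 0.1]
width: 0.2
gripper_force: 0.0
```

>>> carry_out(
  moves=[
    {"tx":0,"ty":0,"tz":0.007,"twist":0,"fingers":0},
  ],
)

```text
clock: 13.25
eef_pos: [525.6, 83.9, 67.7]
tool_rot: [3.141, -0.001, 0.76]
force: [0.8, 0.6, 0.3]
width: -0.0
gripper_force: 0.0
```

>>> carry_out(
  moves=[
    {"tx":0,"ty":0,"tz":0.007,"twist":0,"fingers":0},
  ],
)

```text
clock: 13.38
eef_pos: [525.5, 83.9, 65.4]
tool_rot: [3.141, -0.0, 0.76]
force: [0.3, -0.0, 0.2]
width: -0.0
gripper_force: 0.0
```

>>> carry_out(
  moves=[
    {"tx":0,"ty":0,"tz":0.007,"twist":0,"fingers":0},
  ],
)

```text
clock: 13.5
eef_pos: [525.4, 83.9, 63.2]
tool_rot: [3.141, -0.0, 0.76]
force: [-0.3, -0.1, 0.4]
width: -0.1
gripper_force: 0.0
```

>>> carry_out(
  moves=[
    {"tx":0,"ty":0,"tz":0.007,"twist":0,"fingers":0},
  ],
)

```text
clock: 13.62
eef_pos: [525.4, 83.9, 61.0]
tool_rot: [3.142, -0.0, 0.76]
force: [0.3, -0.2, -0.3]
width: -0.1
gripper_force: 0.0
```

>>> carry_out(
  moves=[
    {"tx":0,"ty":0,"tz":0.007,"twist":0,"fingers":0},
  ],
)

```text
clock: 13.75
eef_pos: [525.4, 83.9, 58.9]
tool_rot: [3.142, 0.0, 0.76]
force: [-0.5, 0.1, -0.2]
width: -0.5
gripper_force: 0.0
```

>>> carry_out(
  moves=[
    {"tx":0,"ty":0,"tz":0.007,"twist":0,"fingers":0},
  ],
)

```text
clock: 13.88
eef_pos: [525.4, 83.9, 56.9]
tool_rot: [3.142, -0.0, 0.76]
force: [-0.6, 0.5, 3.5]
width: -0.0
gripper_force: 1.1
```

Contact with the key at TCP z≈58. I'll keep going to the bottom stop.

>>> carry_out(
  moves=[
    {"tx":0,"ty":0,"tz":0.007,"twist":0,"fingers":0},
  ],
)

```text
clock: 14.0
eef_pos: [525.4, 83.9, 54.9]
tool_rot: [3.142, -0.0, 0.76]
force: [-1.0, 0.5, 3.7]
width: -0.2
gripper_force: 1.7
```

>>> carry_out(
  moves=[
    {"tx":0,"ty":0,"tz":0.007,"twist":0,"fingers":0},
  ],
)

```text
clock: 14.12
eef_pos: [525.4, 83.8, 52.8]
tool_rot: [3.142, -0.0, 0.76]
force: [-0.6, -0.4, 4.7]
width: -0.1
gripper_force: 2.3
```

>>> carry_out(
  moves=[
    {"tx":0,"ty":0,"tz":0.005,"twist":0,"fingers":0},
  ],
)

```text
clock: 14.25
eef_pos: [525.5, 83.8, 52.1]
tool_rot: [3.141, -0.0, 0.76]
force: [-4.5, -1.6, 21.9]
width: 0.2
gripper_force: 11.0
```

The key has bottomed out firmly. I'll release it and lift clear.

>>> carry_out(
  moves=[
    {"tx":0,"ty":0,"tz":0,"twist":0,"fingers":0},
    {"tx":0,"ty":0,"tz":-0.02,"twist":0,"fingers":0},
    {"tx":0,"ty":0,"tz":-0.04,"twist":0,"fingers":0},
    {"tx":0,"ty":0,"tz":-0.1,"twist":0,"fingers":0},
    {"tx":0,"ty":0,"tz":-0.15,"twist":0,"fingers":0},
    {"tx":0,"ty":0,"tz":-0.15,"twist":0,"fingers":0},
    {"tx":0,"ty":0,"tz":0,"twist":0,"fingers":0},
    {"tx":0,"ty":0,"tz":0,"twist":0,"fingers":0},
  ],
)

```text
clock: 15.25
eef_pos: [524.9, 83.8, 189.1]
tool_rot: [-3.141, 0.0, 0.76]
force: [-0.3, -0.8, -0.9]
width: -0.2
gripper_force: 0.0
```

```bash
python3 - <<'E'
from h import *
i=eyes.get_image("top");b=eyes.get_image("side")
cv2.imwrite("pics/w8.png",np.hstack([cv2.resize(i["color"][140:225,265:350],(400,400),interpolation=2),cv2.resize(b["color"][165:245,255:335],(400,400),interpolation=2)]))
E
```

```text
(no output)
```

View pics/w8.png

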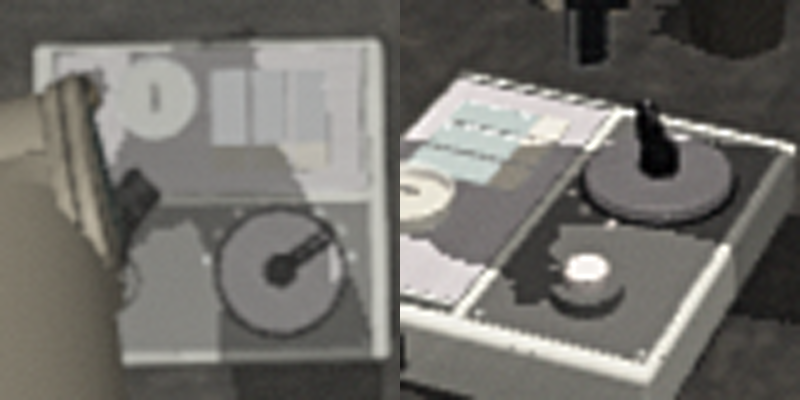

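The fin still runs from (282,270) to (328,238), the fourth click. The key is back up at (588,268), the dish hasn't moved, and the arm is clear.

```bash
python3 -c "
from cell import job
print(job.finish_job())"
```

```text
the job is handed in; nothing more can be done
None
```

I turned the dial four clicks clockwise (third click-stop to seventh), pressed the key down to its stop (about 22 N at the bottom) and let go, and handed the job in at about 15 s with the arm clear. The last pictures show the fin resting at the fourth click and the key back up, and I did not touch the dish, the bottles or anything else.

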